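# Swing the coffee dripper over the mug

### The arm

A 6-joint arm with a two-finger parallel gripper is mounted at the origin on a cart in front of the work surface, level with it; the furniture and walls round the work are solid. World frame = base frame: x ahead of the robot, y to its left, z up, the work surface at z = 0. Lengths are in m, angles in rad, forces in N, time in s.
With the tool pointing down it reaches from about 0.325 to 0.85 m from the base axis. Payload 15.5 kg.
Tool frame: the origin (TCP) lies between the finger pads; the fingertips stand 8 mm ahead of it and the grasp point (between the pads) lies 11 mm behind it; z points along the fingers, y is the line along which they close (so a half turn about z gives the same grasp; the last joint's range is limited). The gripper opens to 91 mm and grips with 3 to 60 N. Pads are 32 mm wide; open, the fingers measure 118 mm over their backs; the gripper's body (76 mm by 178 mm) begins 60 mm behind the grasp point.
Start: joints at [1.052, 0.494, 1.345, -0, 1.302, -0.096], TCP at [0.256, 0.57, 0.186] pointing down, gripper open.
Joint ranges: [-2.91, 2.91], [-0.82, 2.16], [0.22, 2.67], [-1.22, 4.37], [0.12, 2.79], [-3.08, 3.08]. Speed limits (rad/s): [1.89, 1.89, 2.57, 3.01, 3.01, 3.01].

### API

Orientations are given as a rotation vector (axis times angle).
In Python, from bench import readout, eyes, manip gives the robot as it stands.
- The arm moves only by the tool step_arm, never from a script. Its argument "deltas" is a list of rows, each a list of 2 entries, a list of its own where there are three numbers: the shift along the tool's x, y, z scaled (see below), then the turn about the tool's z scaled (see below). In form: [[[x, y, z], spin], ...]. A call has 1 to 20 rows; each row is the pose to reach, as a shift and turn from the pose commanded when the call began, along the tool's axes at that moment; what a row does not reach only later rows make up. The controller multiplies each number of a shift by 500 mm and each number of a turn by pi/2 rad. A row lasts 1/8 s, in which the tool goes at most 62.5 mm and 10.7 degrees, less where a joint would pass 70% of its speed; a pose out of reach is approached as far as the arm can. A call with a number of a shift or a turn outside -1 to 1 is refused whole. A call with a gripper value outside its range is refused whole. "grip" is the closure, from 0 (fully open) to 1 (shut), set as the call begins (left out, the last holds). The fingers move at their own pace and stop on an object; the grip force is fixed at half the most. Time passes only in rows, so rows that repeat a pose let the fingers close. It gives the time, the measured TCP pose, the force, the opening and the grip force at its end, in the units of the state.
- readout.observe(): the state, without advancing time (a new reading comes with each control period).
- eyes.get_image(name): name is "scene" or "top" or "wrist"; returns (picture, depth): 384x512x3 uint8, red, green, blue; 384x512 float32, m along the optical axis (not along the pixel's ray), 0 where there is no reading.
- eyes.camera_model(name): a dict with "fx", "fy", "cx", "cy" (pixels), "origin" and "rotation" of the camera in the world. Camera axes: x right, y up, looking along -z (the intrinsics and any distortion apply to the point x, -y, -z); pixel columns grow to the right and rows downward; lengths in m; the calibration is good to about 2 mm. A picture is of the moment at which its call begins: read the wrist's pose just before it. camera_model takes no time and is no camera call; for the wrist camera it gives the pose at the moment of the call.
- manip.job_done(): hands the job in; it is judged then, once.
The state is a dict: "time": time; "qpos": joint angles; "qd": joint speeds; "tau": joint torques, N m; "eef_pos": TCP position; "tool_rot": TCP orientation; "wrist_force": force on the tool from outside, world axes, zero at the start; "ft_torque": the same for the moment, N m; "finger_gap": finger opening in m; "grasp_force": force on a finger pad.
Only numpy, scipy, OpenCV 4.12 (cv2) and the standard library are available. Lean on these libraries where they do the work, as an engineer would, in place of code of your own. Each camera call takes 0.05 s, during which the arm holds its last target. There are 200 camera calls.

### The job

Get the pour-over stand ready to brew: with a finger, push the stand's arm round sideways until the dripper hangs right over the middle of the mug with the handle, and leave it there. Push on the bar between post and dripper, from one side at a time: do not pinch it, and do not touch the dripper or the ring that holds it. Leave the mug, the three cups without handles, the lemon and the garlic standing where they are, untouched.

Things in the scene. Friction and masses are not known exactly. Their poses are not given: they have to be found in the camera images.
- stand: Fixed pour-over coffee stand: round dark foot 100 mm across, 16 mm high; steel post 16 mm thick; hub (36 mm across) and cap end 168 mm above the worktop. Origin: on the post's axis (the arm's vertical pivot) at worktop height; -x points roughly to the robot. Mug and cups stand on the worktop round it in any order, about 160 mm from the axis; the arm starts between the middle two.
- swing_arm (a joint): Angle of the level arm about the post, rad, -1.9 to 1.9. At 0 it points along the stand's -x; growing turns it anticlockwise from above, towards the stand's -y (robot's right): its direction in the stand's frame is (-cos q, -sin q). Light friction (0.09 N m, about 1.5 N at 65 mm), no spring: it stays where it is left.
- bar_middle (a point): Middle of the arm's bar, 65 mm from the pivot axis, 152 mm above the worktop: the place to push. The bar is wood with a steel strip along either side, 26 mm wide, 16 mm high (144 to 160 mm above the worktop), free from 20 to 110 mm from the pivot axis. Round here only stand, arm and dripper stand higher than 80 mm.
- left_edge: Steel strip along the bar's side that looks to the robot's left when the arm points to the robot: 98 mm long, 5 mm thick, 16 mm high. Its origin lies on the pivot axis, at 145 mm above the worktop; its -x runs along the arm to the dripper.
- right_edge: The same strip along the bar's other side (robot's right when the arm points to the robot), origin likewise on the pivot axis.
- dripper: White ceramic filter cone (dripper) with the steel ring that holds it at the end of the arm; both fixed to the arm. 92 mm across at its widest, the ring round it 94 mm; from 111 mm to 183 mm above the worktop. Origin: on the cone's axis, 160 mm from the pivot axis, 145 mm above the worktop.
- dripper_outlet (a point): Centre of the small hole at the bottom of the dripper, 160 mm from the pivot axis, 111 mm above the worktop.
- mug: Loose speckled stoneware mug, the only vessel with a handle: 82 mm across, 76 mm high. Origin: on the mug's axis at its underside; the handle sticks out 74 mm from the axis along -y of this frame and points roughly to the robot.
- mug_mouth (a point): Centre of the mug's mouth, 76 mm above the worktop.
- cup_speckled: Loose speckled stoneware cup without handle, wide and low: 82 mm across, 66 mm high. Origin: centre of its underside. Bystander.
- cup_back_2: Loose speckled stoneware cup without handle: 72 mm across, 78 mm high. Origin: centre of its underside. Bystander.
- cup_small: Loose small stoneware cup without handle: 47 mm across, 62 mm high. Origin: centre of its underside. Bystander.
- lemon: Loose lemon, 71 x 53 x 51 mm, near the front edge on the right. Bystander.
- garlic: Loose garlic bulb, 60 x 57 x 58 mm, near the front edge on the left. Bystander.
Not all that is in view belongs to the job. What is shaped like the mug but blue is not meant.

How it is judged:
By the outcome, as a careful person would: the job done as asked, in the order asked, and still so for the second after the job is handed in, with the robot touching nothing.
It also fails if it takes over 45 s, if anything falls off the work surface, if the arm or the gripper's body presses on something with over 40 N, if the wrist force passes 120 N, or if a joint passes its speed limit or range.

## Working session

There is one attempt and no reset: what is moved stays moved. The work goes in short steps, Python scripts to look and compute and a tool call to move; the robot and the scene stay as the last step left them, time stands still between calls to the robot, and variables do not carry over. Pictures are saved under pics/ and viewed, at most 10 in all, crops included, and the job is handed in when it is done.

Besides the shell and the picture viewer there is one more tool, called after "Request:" as a command line: name --argument value ..., lists and objects as JSON in quotes. step_arm: Moves the arm, as the interface text tells. Shifts and turns lie within -1 to 1; 1 stands for 500 mm of shift or pi/2 rad of turn. Its arguments: {"type":"object","properties":{"deltas":{"type":"array","items":{"type":"array"}},"grip":{"type":"number"}},"required":["deltas"]}

```bash
mkdir -p pics
cat > h.py <<'E'
import numpy as np, cv2
from bench import readout, eyes, manip
def grab(n,tag):
    im,d=eyes.get_image(n); m=eyes.camera_model(n)
    cv2.imwrite(f'pics/{tag}.png',im[:,:,::-1]); np.savez(f'{tag}.npz',im=im,d=d,**{k:m[k] for k in m if isinstance(m[k],(int,float,list,np.ndarray))})
    return im,d,m
def cloud(d,m):
    v,u=np.mgrid[:d.shape[0],:d.shape[1]]
    if 'distortion' in m: print('dist',m['distortion'])
    p=np.stack([(u-m['cx'])/m['fx']*d,-(v-m['cy'])/m['fy']*d,-d],-1)
    return p@np.array(m['rotation']).T+np.array(m['origin'])
E
python3 - <<'E'
from h import *
s=readout.observe(); print(s['eef_pos'],s['tool_rot'],s['time'])
for n in('scene','top'):
    im,d,m=grab(n,n+'1'); print({k:m[k] for k in m if k!='rotation'})
a=cv2.imread('pics/scene1.png')
cv2.imwrite('pics/scene1b.png',cv2.resize(a,(800,600)))
cv2.imwrite('pics/top1b.png',cv2.resize(cv2.imread('pics/top1.png'),(800,600)))
E
```

```text
[0.25624823 0.56960639 0.1849445 ] [-6.59142058e-01 -3.07129225e+00  1.79520318e-03] 0.0
{'fx': 397.5325047043688, 'fy': 397.5325047043688, 'cx': 252.9973450417781, 'cy': 194.97881942766136, 'origin': array([-0.39857812, -0.55370241,  0.67415495])}
{'fx': 405.6585553927546, 'fy': 405.6585553927546, 'cx': 249.53652907842007, 'cy': 191.77248431288328, 'origin': array([ 0.2745027 , -0.00398183,  1.35405672])}
```

View pics/scene1b.png

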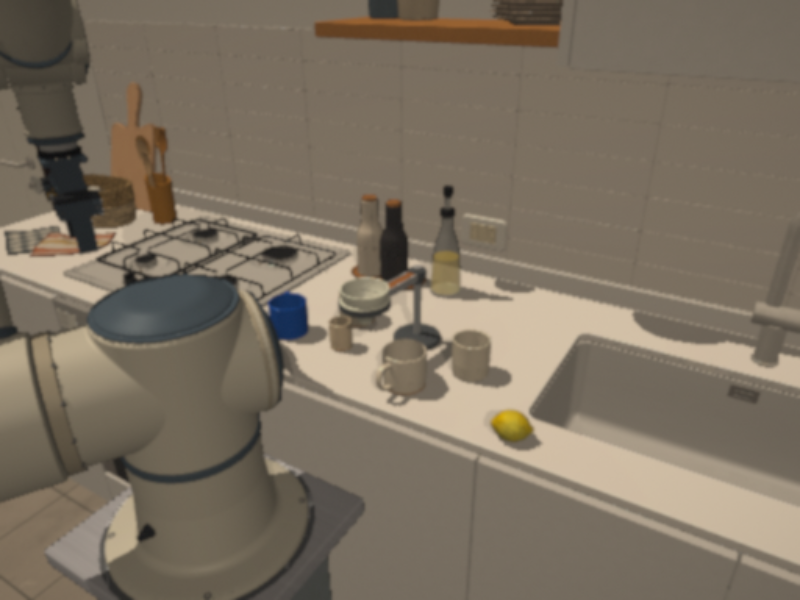

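View pics/top1b.png

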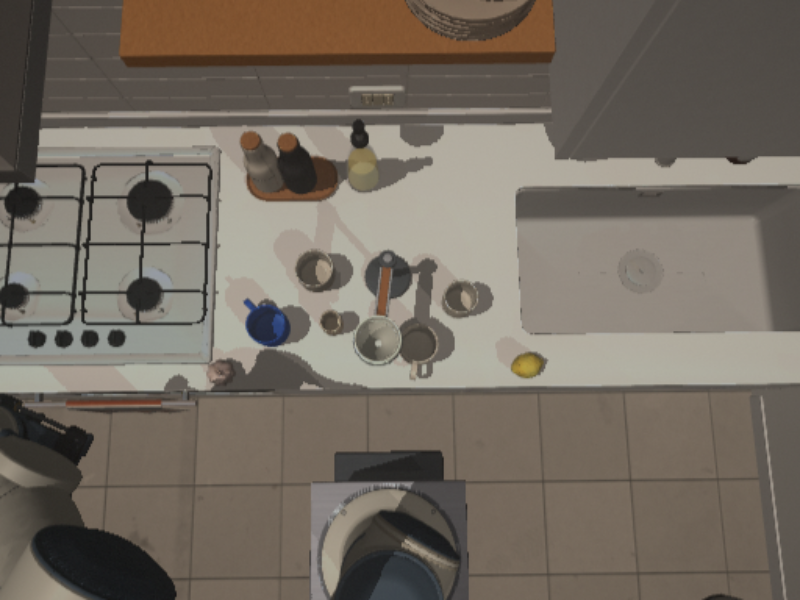

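The scene view shows the handled mug at (403,367), the dripper at (364,295) and the post at (418,300). In the top view:

- **Possible targets:** speckled handled mug (417,340), blue mug (266,325, excluded), cup (460,297), cup (315,270) and small cup (331,322).
- **Choice:** the mug at (417,340), since it has a handle pointing to the robot and is not blue.

Next I'll take a close crop and measure.

Run:
```python
from h import *
z=np.load('top1.npz'); im=z['im']; P=cloud(z['d'],z)
c=im[150:250,190:320]; cv2.imwrite('pics/crop1.png',cv2.resize(c[:,:,::-1],(780,600),interpolation=cv2.INTER_CUBIC))
def pts(u0,u1,v0,v1,zl,zh):
    q=P[v0:v1,u0:u1].reshape(-1,3); return q[(q[:,2]>zl)&(q[:,2]<zh)]
print('table z',np.median(P[240:250,330:345,2]))
def circ(q):
    from scipy.optimize import least_squares
    r=least_squares(lambda p:np.hypot(q[:,0]-p[0],q[:,1]-p[1])-p[2],[*q[:,:2].mean(0),.04],loss='soft_l1',f_scale=.002); return r.x.round(4),len(q)
for n,b,l in [('mug',(250,288,200,240),(.07,.08)),('cupR',(280,310,175,207),(.055,.084)),('cupL',(185,218,155,190),(.055,.084)),('small',(203,222,195,216),(.055,.07)),('drip',(222,262,195,236),(.172,.19)),('cap',(235,260,155,185),(.155,.175)),('foot',(228,266,160,200),(.01,.022))]:
    q=pts(*b,*l); print(n,circ(q),np.median(q[:,2]),q.min(0).round(3),q.max(0).round(3))
q=pts(235,255,172,205,.152,.166); 
q=q; print('bar',len(q),q.mean(0));
```

```text
Traceback (most recent call last):
  File "h.py", line 11, in cloud
    return p@np.array(m['rotation']).T+np.array(m['origin'])
           ~~~~~~~~~~~~~~~~~~~~~~~~~~~^~~~~~~~~~~~~~~~~~~~~~
ValueError: operands could not be broadcast together with shapes (384,512) (3,)
```

```bash
sed -i "s/return p@np.array(m\['rotation'\]).T/return p@cv2.Rodrigues(np.array(m['rotation'],float))[0].T/" h.py
cat > meas.py <<'E'
from h import *
from scipy.optimize import least_squares
def circ(q):
    r=least_squares(lambda p:np.hypot(q[:,0]-p[0],q[:,1]-p[1])-p[2],[*q[:,:2].mean(0),.04],loss='soft_l1',f_scale=.002); return r.x.round(4),len(q)
def pts(P,b,l):
    u0,u1,v0,v1=b; q=P[v0:v1,u0:u1].reshape(-1,3); return q[(q[:,2]>l[0])&(q[:,2]<l[1])]
E
python3 - <<'E'
from meas import *
z=np.load('top1.npz'); im=z['im']; P=cloud(z['d'],z); print(z['rotation'])
c=im[150:250,190:320]; cv2.imwrite('pics/crop1.png',cv2.resize(c[:,:,::-1],(780,600),interpolation=cv2.INTER_CUBIC))
print('table z',np.median(P[225:235,300:315,2]))
for n,b,l in [('mug',(250,288,200,240),(.07,.08)),('cupR',(280,310,175,207),(.055,.084)),('cupL',(185,218,155,190),(.055,.084)),('small',(203,222,195,216),(.055,.07)),('drip',(222,262,195,236),(.176,.19)),('cap',(235,260,155,178),(.162,.175)),('foot',(228,266,160,200),(.01,.022)),('bar',(235,255,178,200),(.152,.166))]:
    q=pts(P,b,l); print(n,circ(q),np.median(q[:,2]),q.min(0).round(3),q.max(0).round(3))
E
```

```text
[ 0.14521959 -0.14734459 -1.57697207]
table z 0.0008828059249478271
mug (array([ 0.4262, -0.0625,  0.0389]), 96) 0.07542782900612865 [ 0.364 -0.103  0.07 ] [ 0.465 -0.026  0.079]
cupR (array([ 0.521 , -0.1516,  0.0336]), 129) 0.07628350264977102 [ 0.486 -0.186  0.057] [ 0.555 -0.117  0.084]
cupL (array([0.5867, 0.1519, 0.0385]), 124) 0.06576323806631124 [0.547 0.112 0.055] [0.628 0.191 0.073]
small (array([0.4755, 0.1168, 0.0215]), 60) 0.0622380993080629 [0.453 0.095 0.056] [0.499 0.14  0.067]
drip (array([0.4225, 0.0182, 0.042 ]), 157) 0.1834273058954814 [ 0.38  -0.025  0.176] [0.466 0.063 0.19 ]
cap (array([0.5693, 0.0022, 0.0164]), 103) 0.1645164848663605 [ 0.544 -0.018  0.162] [0.597 0.015 0.173]
foot (array([ 5.801e-01, -4.000e-04,  3.770e-02]), 365) 0.014919097745545562 [ 0.533 -0.05   0.01 ] [0.627 0.058 0.022]
bar (array([ 6.3068, 35.9743, 36.4314]), 188) 0.1604091713916861 [ 0.477 -0.009  0.152] [0.542 0.022 0.166]
```

View pics/crop1.png

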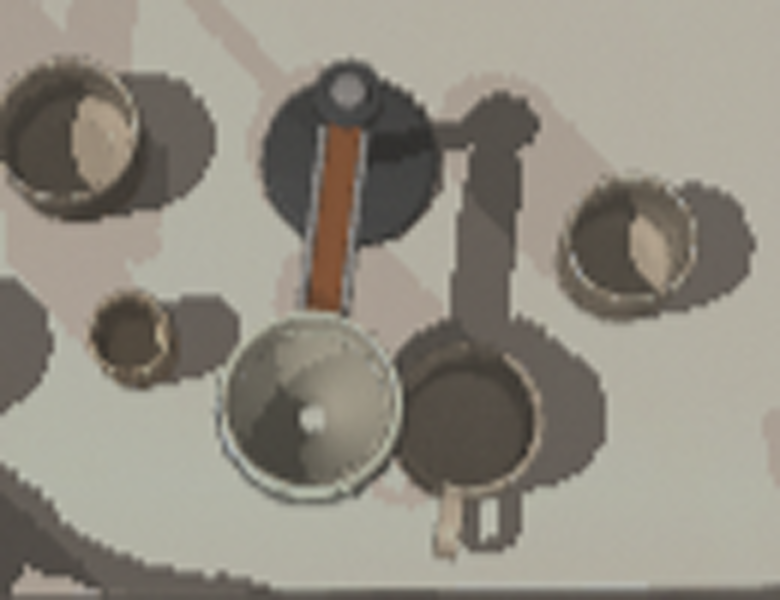

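The crop confirms the mug: speckled, with its handle at (447,520) pointing to the robot. The dripper hangs at (310,405), just left of it, and the bar at (333,220) is swung slightly left. I'll refine the axis and mug centre.

Run:
```python
from meas import *
z=np.load('top1.npz'); P=cloud(z['d'],z)
R=cv2.Rodrigues(z['rotation'])[0]
def at(u,v,h):
    r=R@np.array([(u-z['cx'])/z['fx'],-(v-z['cy'])/z['fy'],-1]); return z['origin']+r*(h-z['origin'][2])/r[2]
cr=lambda x,y:(190+(x+.5)/6-.5,150+(y+.5)/6-.5)
print('captop',at(*cr(347,90),.168),'foot ctr',at(*cr(351,160),.016))
# outer edge extents in crop
print('mug from crop: right edge',at(*cr(541,420),.076),'bottom/front rim',at(*cr(470,493),.076),'back rim',at(*cr(475,347),.076))
q=pts(P,(250,288,200,240),(.066,.082)); c=np.array([.426,-.0625])
for _ in range(8):
    r=np.hypot(*(q[:,:2]-c).T); k=(abs(r-.0385)<.006)
    s=least_squares(lambda p:np.hypot(*(q[k,:2]-p).T)-.0385,c,loss='soft_l1',f_scale=.002); c=s.x
print('mug',c,k.sum(),s.fun.std())
q=pts(P,(222,262,195,236),(.179,.19)); print('drip',circ(q))
q=pts(P,(235,260,155,178),(.166,.175));print('cap',q.mean(0),q.min(0),q.max(0))
q=pts(P,(235,255,174,200),(.150,.166)); v=np.linalg.svd(q[:,:2]-q[:,:2].mean(0))[2][0]; print('bar',q.mean(0),v, np.arctan(v[1]/v[0]))
for ax in [at(*cr(347,90),.168)[:2]]:
    d=ax-c; print('mug q',np.arctan2(d[1],d[0]),np.hypot(*d))
    d=ax-circ(pts(P,(222,262,195,236),(.179,.19)))[0][:2]; print('drip q',np.arctan2(d[1],d[0]),np.hypot(*d))
```

```text
captop [ 0.58112482 -0.00139369  0.168     ] foot ctr [ 0.57975036 -0.00290029  0.016     ]
mug from crop: right edge [ 0.42438123 -0.10169191  0.076     ] bottom/front rim [ 0.38633372 -0.0634871   0.076     ] back rim [ 0.46366546 -0.06765318  0.076     ]
mug [ 0.42631394 -0.06267783] 100 0.0015243175185654138
drip (array([0.4226, 0.0182, 0.0422]), 140)
cap [ 0.58037318 -0.00159954  0.16902344] [ 0.54935299 -0.0092167   0.16601181] [0.59259978 0.01219319 0.17312811]
bar [0.51531264 0.00631524 0.16027321] [-0.99029588  0.13897509] -0.1394263901282347
mug q 0.37693628379795313 0.1664997209755531
drip q -0.12297640746074667 0.1597311226907673
```

Request:
step_arm --deltas '[[[0,0,-0.14],0],[[-0.15,-0.11,-0.14],-0.03],[[-0.25,-0.19,-0.14],-0.06],[[-0.35,-0.26,-0.14],-0.09],[[-0.45,-0.34,-0.14],-0.12],[[-0.55,-0.42,-0.14],-0.15],[[-0.65,-0.5,-0.14],-0.17],[[-0.75,-0.57,-0.14],-0.19],[[-0.82,-0.63,-0.14],-0.19],[[-0.87,-0.66,-0.14],-0.19],[[-0.895,-0.683,-0.14],-0.19],[[-0.895,-0.683,-0.14],-0.19],[[-0.895,-0.683,-0.14],-0.19],[[-0.895,-0.683,-0.14],-0.19]]' --grip 1

```text
time: 1.85
eef_pos: [0.5239, 0.076, 0.2556]
tool_rot: [-0.193, -3.136, -0.0]
wrist_force: [0.3, 0.0, -0.1]
finger_gap: 0.0006
grasp_force: 0.0
```

Request:
step_arm --deltas '[[[0,0,0.08],0],[[0,0,0.16],0],[[0,0,0.21],0],[[0,0,0.235],0],[[0,0,0.235],0]]'

```text
time: 2.48
eef_pos: [0.5241, 0.0753, 0.1379]
tool_rot: [-0.194, -3.135, 0.0]
wrist_force: [0.5, -0.7, -0.4]
finger_gap: 0.0004
grasp_force: 0.0
```

```bash
cat > way.py <<'E'
from h import *
import sys
A=np.array([.581,-.0015]); off=float(sys.argv[1]); s=readout.observe(); p=s['eef_pos']; R=cv2.Rodrigues(np.array(s['tool_rot']))[0]
print(p,s['wrist_force'])
yaw0=np.arctan2(R[1,1],R[0,1])
for q in map(float,sys.argv[2:]):
    e=-np.array([np.cos(q),np.sin(q)]); n=np.array([-np.sin(q),np.cos(q)])
    t=np.r_[A+.065*e+off*n,.138]; print(q,(R.T@(t-p)/.5).round(3),round(-(np.pi/2+q-yaw0)/(np.pi/2),3))
E
python3 way.py .0265 -.13 -.05 .03 .11 .19 .25 .29 .32 .34 .36
```

```text
[0.52414618 0.07533409 0.13789473] [ 0.45939964 -0.72151016 -0.35818067]
-0.13 [-0.002 -0.085 -0.   ] 0.004
-0.05 [ 0.002 -0.095 -0.   ] -0.047
0.03 [ 0.005 -0.106 -0.   ] -0.098
0.11 [ 0.007 -0.117 -0.   ] -0.149
0.19 [ 0.008 -0.128 -0.   ] -0.2
0.25 [ 0.009 -0.137 -0.   ] -0.238
0.29 [ 0.009 -0.142 -0.   ] -0.263
0.32 [ 0.008 -0.146 -0.   ] -0.282
0.34 [ 0.008 -0.149 -0.   ] -0.295
0.36 [ 0.008 -0.152 -0.   ] -0.308
```

Push partway (to q≈0.25), then look.

Request:
step_arm --deltas '[[[0,-0.04,0],0],[[0,-0.07,0],0],[[0,-0.08,0],0],[[0,-0.085,0],0],[[0,-0.09,0],-0.025],[[0.002,-0.095,0],-0.047],[[0.004,-0.1,0],-0.07],[[0.005,-0.106,0],-0.098],[[0.006,-0.112,0],-0.125],[[0.007,-0.117,0],-0.149],[[0.008,-0.123,0],-0.175],[[0.008,-0.128,0],-0.2],[[0.009,-0.133,0],-0.22],[[0.009,-0.137,0],-0.238],[[0.009,-0.137,0],-0.238],[[0.009,-0.137,0],-0.238]]'

```text
time: 4.47
eef_pos: [0.5115, 0.0075, 0.138]
tool_rot: [-0.39, 3.117, 0.0]
wrist_force: [0.7, -0.6, 0.4]
finger_gap: 0.0005
grasp_force: 0.0
```

```bash
cat > chk.py <<'E'
from meas import *
import sys
im,d,m=grab('top',sys.argv[1]); P=cloud(d,m); A=np.array([.581,-.0015])
q=pts(P,(215,300,190,240),(.179,.19)); q=q[q[:,0]<.475]
c=np.array([.425,-.02])
c,n=circ(q); e=A-c[:2]; print('drip',c,n,q.min(0),q.max(0),'q',np.arctan2(e[1],e[0]),np.hypot(*e))
cv2.imwrite(f'pics/{sys.argv[1]}c.png',cv2.resize(im[150:250,190:320,::-1],(780,600),interpolation=cv2.INTER_CUBIC))
E
python3 chk.py t2
```

```text
meas.py:4: RuntimeWarning: Mean of empty slice.
  r=least_squares(lambda p:np.hypot(q[:,0]-p[0],q[:,1]-p[1])-p[2],[*q[:,:2].mean(0),.04],loss='soft_l1',f_scale=.002); return r.x.round(4),len(q)
  ret = um.true_divide(
Traceback (most recent call last):
  File "chk.py", line 6, in <module>
    c,n=circ(q); e=A-c[:2]; print('drip',c,n,q.min(0),q.max(0),'q',np.arctan2(e[1],e[0]),np.hypot(*e))
        ~~~~^^^
  File "meas.py", line 4, in circ
    r=least_squares(lambda p:np.hypot(q[:,0]-p[0],q[:,1]-p[1])-p[2],[*q[:,:2].mean(0),.04],loss='soft_l1',f_scale=.002); return r.x.round(4),len(q)
ValueError: Initial guess is outside of provided bounds
```

The arm blocks the top camera, so I'll use the scene camera.

```bash
cat > chks.py <<'E'
from meas import *
import sys
A=np.array([.581,-.0015])
def fit(d,m,tag):
    P=cloud(d,m).reshape(-1,3)
    q=P[(P[:,2]>.174)&(P[:,2]<.187)&(P[:,0]>.36)&(P[:,0]<.49)&(abs(P[:,1])<.15)]
    if len(q)<20: print('few',len(q)); return
    c,n=circ(q); e=A-c[:2]; print(tag,c,n,'q',np.arctan2(e[1],e[0]),np.hypot(*e))
z=np.load('scene1.npz'); fit(z['d'],z,'start')
im,d,m=grab('scene',sys.argv[1]); fit(d,m,'now')
cv2.imwrite(f'pics/{sys.argv[1]}c.png',cv2.resize(im[140:270,180:350,::-1],(780,596),interpolation=cv2.INTER_CUBIC))
E
python3 chks.py s2; python3 way.py .0265 .25 .29 .32 .34 .36 .38
```

```text
start [0.4205 0.0173 0.0422] 213 q -0.11660261684897406 0.161597308145897
now [0.4204 0.0172 0.0423] 217 q -0.11591637629251704 0.16168503332096013
[0.51145738 0.00756693 0.1380155 ] [ 0.21829519 -0.30506695  0.46232781]
0.25 [-0.     0.001  0.   ] -0.001
0.29 [ 0.002 -0.004  0.   ] -0.026
0.32 [ 0.003 -0.008  0.   ] -0.045
0.34 [ 0.004 -0.011  0.   ] -0.058
0.36 [ 0.005 -0.014  0.   ] -0.071
0.38 [ 0.005 -0.016  0.   ] -0.083
```

View pics/s2c.png

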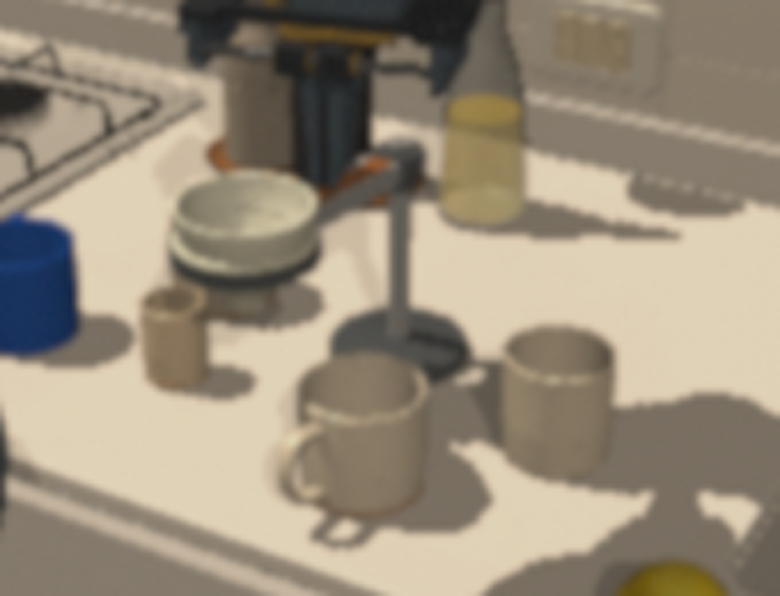

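The scene view shows the dripper at (245,225) still unmoved, with the finger at (335,120) beyond the bar. I'll check where the finger really is.

Run:
```python
from meas import *
z=np.load('s2.npz'); P=cloud(z['d'],z); im=z['im']
R=cv2.Rodrigues(z['rotation'])[0]; s=readout.observe()
def proj(w):
    c=R.T@(np.array(w)-z['origin']); return z['cx']+z['fx']*c[0]/-c[2], z['cy']-z['fy']*c[1]/-c[2]
f=780/170
for n,w in [('tcp',s['eef_pos']),('tip',s['eef_pos']+[0,0,-.008]),('tcp+5cm',s['eef_pos']+[0,0,.05]),('barmid',[.5165,.0065,.16])]:
    u,v=proj(w); print(n,((u-180)*f).round(),((v-140)*f).round())
for y in (60,90,120,140,150,160,170,178,185,195): 
    u=int(180+335/f);v=int(140+y/f);print(y,[P[v,int(180+x/f)].round(3) for x in(310,335,360)],im[v,u])
print(s['time'],s['qpos'])
```

```text
tcp 331.0 211.0
tip 331.0 222.0
tcp+5cm 330.0 141.0
barmid 336.0 178.0
60 [array([0.477, 0.002, 0.257]), array([ 0.481, -0.015,  0.259]), array([ 0.484, -0.029,  0.261])] [33 33 32]
90 [array([0.492, 0.012, 0.231]), array([ 0.499, -0.004,  0.232]), array([0.797, 0.156, 0.091])] [41 44 45]
120 [array([0.496, 0.015, 0.208]), array([ 0.497, -0.005,  0.211]), array([0.802, 0.159, 0.059])] [49 54 55]
140 [array([0.492, 0.012, 0.197]), array([ 0.497, -0.005,  0.199]), array([0.796, 0.156, 0.045])] [48 54 55]
150 [array([0.492, 0.013, 0.19 ]), array([ 0.497, -0.005,  0.192]), array([0.798, 0.157, 0.036])] [48 53 55]
160 [array([0.491, 0.012, 0.184]), array([ 0.495, -0.006,  0.187]), array([0.553, 0.011, 0.16 ])] [47 52 53]
170 [array([0.495, 0.015, 0.173]), array([ 0.501, -0.002,  0.175]), array([0.538, 0.003, 0.158])] [46 49 49]
178 [array([0.493, 0.014, 0.17 ]), array([ 0.498, -0.004,  0.173]), array([ 0.528, -0.003,  0.16 ])] [52 50 50]
185 [array([0.501, 0.019, 0.16 ]), array([0.511, 0.004, 0.159]), array([ 0.52 , -0.008,  0.158])] [67 51 42]
195 [array([ 0.451, -0.013,  0.182]), array([ 0.499, -0.003,  0.159]), array([ 0.518, -0.009,  0.152])] [83 70 59]
4.575 [-1.02011762e-01  3.92707464e-01  1.68213449e+00  3.54053803e-05
  1.06678798e+00 -1.92201952e+00]
```

Run:
```python
from meas import *
z=np.load('scene1.npz'); P=cloud(z['d'],z)
q=P[100:175,20:80].reshape(-1,3); k=np.hypot(q[:,0]-.256,q[:,1]-.57)<.09; q=q[k&(q[:,2]>.1)]
print('start: lowest gripper z',np.sort(q[:,2])[:8].round(3), 'reported tip .177')
z=np.load('s2.npz'); P=cloud(z['d'],z); q=P[130:200,180:300].reshape(-1,3)
k=(np.hypot(q[:,0]-.5115,q[:,1]-.0075)<.03)&(q[:,2]>.1); print(np.histogram(q[k,2],bins=np.arange(.1,.3,.01)))
im,d,m=grab('wrist','w2'); cv2.imwrite('pics/w2b.png',cv2.resize(im[:,:,::-1],(800,600)))
```

```text
start: lowest gripper z [0.212 0.213 0.213 0.214 0.214 0.214 0.215 0.215] reported tip .177
(array([ 0,  0,  0,  0, 18, 76, 11, 27, 29, 35, 32, 35, 43, 28, 16, 10, 19,
       38, 32]), array([0.1 , 0.11, 0.12, 0.13, 0.14, 0.15, 0.16, 0.17, 0.18, 0.19, 0.2 ,
       0.21, 0.22, 0.23, 0.24, 0.25, 0.26, 0.27, 0.28, 0.29]))
```

View pics/w2b.png

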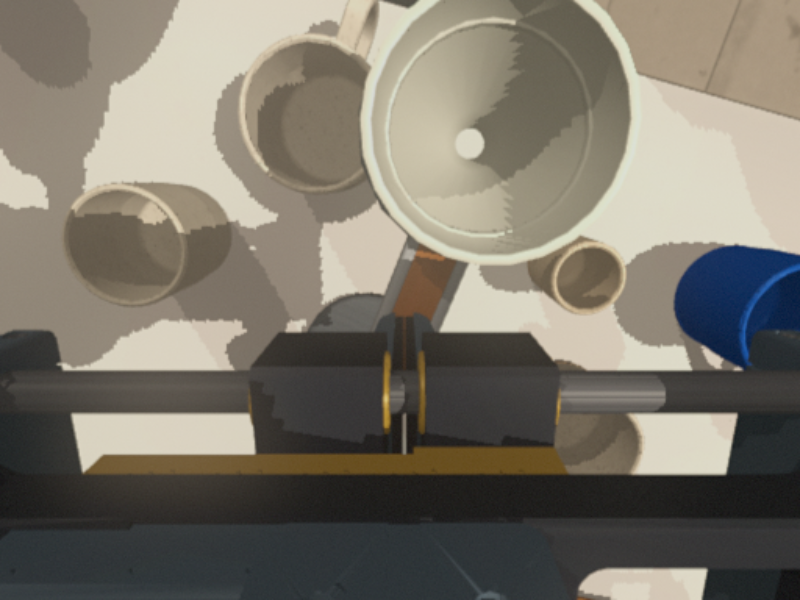

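The wrist view shows the finger straight above the bar, which is at (425,285). In both scene images the real fingertip is about 36 mm higher than the reported pose implies, so it passed over the bar without touching. I'll back out, go about 38 mm lower and verify.

```bash
python3 way.py .085 -.13
```

```text
[0.51144124 0.00760732 0.13800872] [-0.12445685  0.18851249 -0.07032847]
-0.13 [-0.073  0.154  0.   ] 0.241
```

Request:
step_arm --deltas '[[[0,0,-0.04],0],[[-0.02,0.04,-0.04],0.08],[[-0.05,0.1,-0.04],0.16],[[-0.073,0.154,-0.04],0.24],[[-0.073,0.154,-0.04],0.24],[[-0.073,0.154,0.02],0.24],[[-0.073,0.154,0.076],0.24],[[-0.073,0.154,0.076],0.24],[[-0.073,0.154,0.076],0.24]]'

```text
time: 5.75
eef_pos: [0.5283, 0.0908, 0.1009]
tool_rot: [0.199, 3.134, 0.0]
wrist_force: [-0.5, 0.3, -0.1]
finger_gap: 0.0004
grasp_force: 0.0
```

```bash
sed -i 's/,.138\]/,p[2]]/' way.py; python3 chks.py s3
python3 - <<'E'
from meas import *
s=readout.observe();print(s['eef_pos'])
z=np.load('s3.npz'); P=cloud(z['d'],z); q=P.reshape(-1,3)
k=(np.hypot(q[:,0]-s['eef_pos'][0],q[:,1]-s['eef_pos'][1])<.028)&(q[:,2]>.085)&(q[:,2]<.2);q=q[k]; print(len(q),np.sort(q[:,2])[:6],q.min(0),q.max(0))
E
python3 way.py .0265 -.13 -.05 .03 .11 .19 .25 .29 .32 .34 .36
```

```text
start [0.4205 0.0173 0.0422] 213 q -0.11660261684897406 0.161597308145897
now [0.4207 0.0172 0.0423] 208 q -0.1161313693124702 0.1613870502859507
[0.52851964 0.09088991 0.10112916]
192 [0.14211772 0.14424303 0.14432109 0.14566422 0.14640097 0.146712  ] [0.50591886 0.07622887 0.14211772] [0.54214573 0.10872238 0.1992788 ]
[0.52851964 0.09088991 0.10112916] [0.66278964 0.53092391 0.62400635]
-0.13 [ 0.002 -0.117 -0.   ] 0.002
-0.05 [ 0.006 -0.127 -0.   ] -0.049
0.03 [ 0.009 -0.138 -0.   ] -0.1
0.11 [ 0.011 -0.149 -0.   ] -0.151
0.19 [ 0.012 -0.16  -0.   ] -0.202
0.25 [ 0.013 -0.169 -0.   ] -0.24
0.29 [ 0.013 -0.174 -0.   ] -0.266
0.32 [ 0.013 -0.178 -0.   ] -0.285
0.34 [ 0.012 -0.181 -0.   ] -0.297
0.36 [ 0.012 -0.184 -0.   ] -0.31
```

View pics/s3c.png

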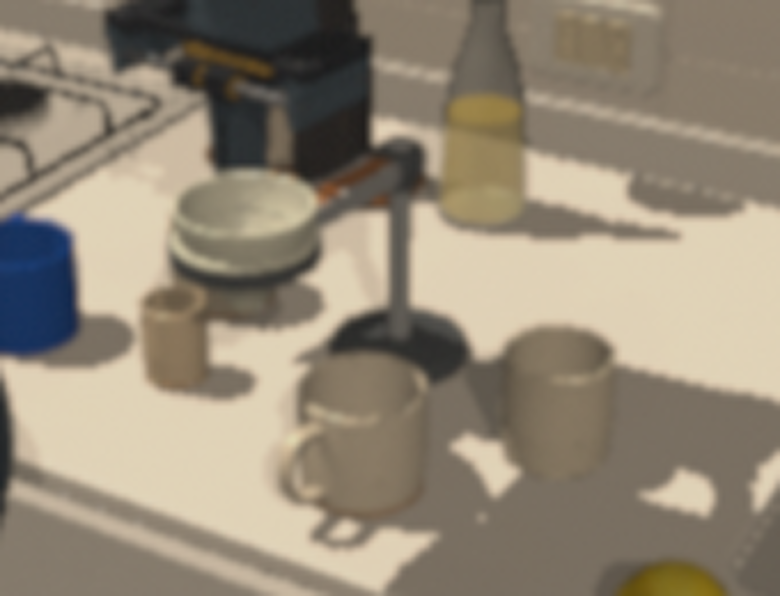

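The finger at (240,140) is now lower, with its tip hidden behind the dripper, and it clears everything. Pushing again.

Request:
step_arm --deltas '[[[0,-0.05,0],0],[[0.001,-0.09,0],0],[[0.002,-0.11,0],0],[[0.002,-0.117,0],0],[[0.004,-0.122,0],-0.025],[[0.006,-0.127,0],-0.049],[[0.007,-0.132,0],-0.075],[[0.009,-0.138,0],-0.1],[[0.01,-0.144,0],-0.125],[[0.011,-0.149,0],-0.151],[[0.012,-0.155,0],-0.177],[[0.012,-0.16,0],-0.202],[[0.013,-0.165,0],-0.222],[[0.013,-0.169,0],-0.24],[[0.013,-0.169,0],-0.24],[[0.013,-0.169,0],-0.24]]'

```text
time: 7.8
eef_pos: [0.5107, 0.0081, 0.1001]
tool_rot: [-0.39, 3.117, -0.0]
wrist_force: [-0.1, 0.2, -0.1]
finger_gap: 0.0005
grasp_force: 0.0
```

```bash
python3 chks.py s4;python3 way.py .0265 .25 .28 .3 .32 .34 .36 .38 .4
```

```text
start [0.4205 0.0173 0.0422] 213 q -0.11660261684897406 0.161597308145897
now [ 0.4227 -0.0341  0.0423] 212 q 0.203098689376614 0.161621935392446
[0.5106854  0.00814665 0.1000262 ] [-0.29221595 -0.31989152  0.52214177]
0.25 [-0.001 -0.     0.   ] -0.001
0.28 [ 0.    -0.004  0.   ] -0.02
0.3 [ 0.001 -0.007  0.   ] -0.032
0.32 [ 0.002 -0.01   0.   ] -0.045
0.34 [ 0.003 -0.012  0.   ] -0.058
0.36 [ 0.004 -0.015  0.   ] -0.071
0.38 [ 0.004 -0.018  0.   ] -0.083
0.4 [ 0.005 -0.021  0.   ] -0.096
```

Request:
step_arm --deltas '[[[0,-0.004,0],-0.02],[[0.001,-0.007,0],-0.032],[[0.002,-0.01,0],-0.045],[[0.003,-0.012,0],-0.058],[[0.004,-0.015,0],-0.071],[[0.004,-0.018,0],-0.083],[[0.005,-0.02,0],-0.093],[[0.005,-0.02,0],-0.093],[[0.005,-0.02,0],-0.093]]'

```text
time: 8.98
eef_pos: [0.5108, -0.0022, 0.1001]
tool_rot: [-0.617, 3.08, -0.0]
wrist_force: [-0.5, -0.0, 0.1]
finger_gap: 0.0004
grasp_force: 0.0
```

```bash
python3 chks.py s5; python3 way.py .0265 .40 .42 .44
python3 - <<'E'
from meas import *
z=np.load('scene1.npz'); P=cloud(z['d'],z).reshape(-1,3); A=np.array([.581,-.0015])
c=np.array([.426,-.0625])
for lo,hi,r0 in((.01,.06,.041),(.07,.08,.039)):
    q=P[(P[:,2]>lo)&(P[:,2]<hi)&(np.hypot(P[:,0]-c[0],P[:,1]-c[1])<.045)]
    s=least_squares(lambda p:np.hypot(*(q[:,:2]-p).T)-r0,c,loss='soft_l1',f_scale=.002).x; e=A-s; print(lo,len(q),s,np.arctan2(e[1],e[0]),np.hypot(*e))
E
```

```text
start [0.4205 0.0173 0.0422] 213 q -0.11660261684897406 0.161597308145897
now [ 0.4288 -0.0573  0.0423] 218 q 0.3514061824741683 0.16210638482181997
[ 0.51080232 -0.0021986   0.10005911] [ 0.17327211  1.08226178 -0.42641833]
0.4 [ 0. -0.  0.] -0.003
0.42 [ 0.001 -0.003  0.   ] -0.016
0.44 [ 0.002 -0.006  0.   ] -0.028
0.01 556 [ 0.42503286 -0.06291922] 0.37514660939406286 0.16762478379522122
0.07 125 [ 0.42417121 -0.06400752] 0.3792745153518443 0.1688267116960689
```

View pics/s5c.png

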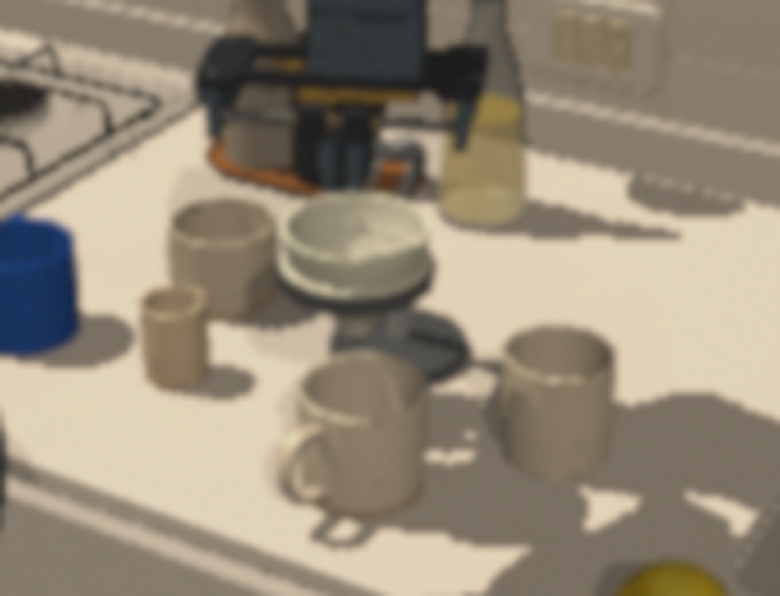

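The dripper at (355,245) is now close to the mug at (362,400), at q=0.351. The target is about 0.378, so one last nudge and then I'll retreat.

Request:
step_arm --deltas '[[[0.001,-0.002,0],-0.01],[[0.001,-0.004,0],-0.02],[[0.001,-0.004,0],-0.02],[[0.001,-0.004,0],-0.02]]'

```text
time: 9.52
eef_pos: [0.511, -0.0043, 0.1]
tool_rot: [-0.665, 3.07, -0.0]
wrist_force: [-0.4, -0.3, -0.1]
finger_gap: -0.0
grasp_force: 0.1
```

```bash
python3 chks.py s6
```

```text
start [0.4205 0.0173 0.0422] 213 q -0.11660261684897406 0.161597308145897
now [ 0.4303 -0.0617  0.0422] 222 q 0.3800486588699278 0.16227917303215464
```

Request:
step_arm --deltas '[[[0,0.03,0],0],[[0,0.08,0],0],[[0,0.16,0],0],[[0,0.2,-0.08],0],[[0,0.25,-0.16],0],[[0,0.35,-0.2],0],[[0,0.45,-0.2],0],[[0,0.55,-0.2],0],[[0,0.65,-0.2],0],[[0,0.65,-0.2],0],[[0,0.65,-0.2],0]]'

```text
time: 10.95
eef_pos: [0.3758, 0.2916, 0.1999]
tool_rot: [0.667, -3.07, 0.0]
wrist_force: [0.1, -0.6, -0.0]
finger_gap: 0.0004
grasp_force: 0.0
```

```bash
python3 chks.py s7; sed -i 's/(215,300,190,240)/(215,310,180,245)/' chk.py; python3 chk.py t7
python3 - <<'E'
from meas import *
for t in('top1','t7'):
    z=np.load(t+'.npz');P=cloud(z['d'],z)
    for n,b,l in [('cupR',(280,310,175,207),(.055,.084)),('cupL',(185,218,155,190),(.055,.084)),('small',(203,222,195,216),(.055,.07))]: print(t,n,circ(pts(P,b,l)))
P={}
for t in('scene1','s7'):
    z=np.load(t+'.npz');q=cloud(z['d'],z).reshape(-1,3); q=q[(q[:,2]>.01)&(q[:,2]<.06)&(np.hypot(q[:,0]-.426,q[:,1]+.0625)<.045)]
    print(t,'mug',circ(q))
E
```

```text
start [0.4205 0.0173 0.0422] 213 q -0.11660261684897406 0.161597308145897
now [ 0.4302 -0.0614  0.0422] 217 q 0.37810308579063007 0.16226105509332786
drip [ 0.4323 -0.0605  0.0422] 135 [ 0.3901967  -0.10393808  0.17935259] [ 0.47497845 -0.01614847  0.18851602] q 0.3777205456656891 0.15997715461902673
top1 cupR (array([ 0.521 , -0.1516,  0.0336]), 129)
top1 cupL (array([0.5867, 0.1519, 0.0385]), 124)
top1 small (array([0.4755, 0.1168, 0.0215]), 60)
t7 cupR (array([ 0.5211, -0.1515,  0.0337]), 136)
t7 cupL (array([0.5868, 0.152 , 0.0385]), 122)
t7 small (array([0.4756, 0.1169, 0.0215]), 60)
scene1 mug (array([ 0.4244, -0.0636,  0.0391]), 556)
s7 mug (array([ 0.4246, -0.0637,  0.0391]), 551)
```

View pics/t7c.png

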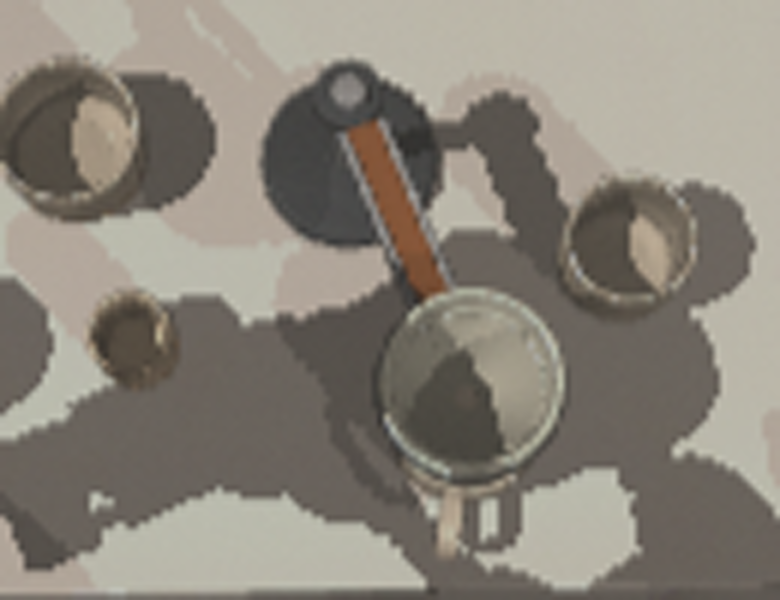

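The top view shows the dripper at (472,385) over the mug, with the handle at (450,520) below it. Both cameras put the arm at q≈0.378, which is the mug's own direction. The mug and cups have not moved, and the robot is clear. Handing in.

```bash
python3 -c "
from bench import manip; print(manip.job_done())"
```

```text
the job is handed in; nothing more can be done
None
```

The dripper now hangs over the handled mug, on its bearing to within about 0.002 rad and about 6 mm short of its centre along the arm (a distance the swing cannot change); the mug and three cups did not move, the robot never went near the lemon or garlic, and the job is handed in.

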